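# Ready the coffee grinder: cup in, grind on click six, start

## Task

Stand the small cup upright in the pan of the grinder's cup slide, then push the slide fully home so that the cup is under the spout. Next turn the grind dial to the sixth click from its fine stop (the red mark is click 0), and only then press the green start button down and let it come up again. Leave the other things on the worktop where they are.

Things in the scene. Friction and masses are not known exactly. Their poses are not given: they have to be found in the camera images.
- grinder: White coffee grinder, fixed; place and yaw vary. Origin on the worktop, z up, x away from the robot at yaw 0. In its frame: housing x 0 to 0.125, y -0.14 to 0.085, 142 mm high; spout arm x -0.108 to 0, y -0.04 to 0.04, 94 to 141 mm high (spout down to 84); bean hopper on top at x 0.065, y -0.085, 88 mm wide, to 193 mm; slide bed x -0.119 to -0.031, y -0.065 to 0.295, 10 mm high.
- cup_mid (a point): Centre of the small cream espresso cup's round body, half-way up (27.5 mm over its foot). The body is 55 mm tall, 58 mm across at the rim, narrowing to a 42 mm foot, hollow; the handle sticks out to 54 mm from the centre along the point's -y, so it is grasped across the point's x. 0.13 kg; z is up when it stands.
- pan_spot (a point): Centre of the floor of the steel pan of the cup slide (pan 78 mm square inside, its lip 5 mm above this floor; the floor is 18.5 mm above the worktop); the axes are the grinder's. The cup's foot has to stand inside the lip.
- push_post (a point): Centre of the black upright post at the outer end of the cup slide, 115 mm from pan_spot along the grinder's +y: 34 mm along the grinder's x, 12 mm thick along y, 55 mm tall (top 68.5 mm above the worktop). Pushing its outer face along the grinder's -y moves the slide in.
- carriage (a joint): Position of the cup slide, m: 0 is fully home at its stop, under the spout; it grows as the slide comes out along the grinder's +y, up to 0.16. Starts pulled out. Slides with about 2 N of friction and stays where left.
- dial_grip (a point): On the axis of the black grind dial on the housing's top, at the height to grip (171 mm above the worktop). A 46 mm disc, 9 mm thick, carries an upright grip bar 42 x 13 mm, its top 184 mm above the worktop. The bar runs along the point's x; the white pointer end is the point's -x. The point turns with the dial.
- dial (a joint): Dial angle, rad, growing clockwise seen from above, 0 to 3.14 between stops. It clicks into a sprung place every 0.314 rad (18 degrees): places 0 to 10, each with a tick. 0, the fine stop: long red tick, pointer along the grinder's -y; 5: long black tick, pointer along its -x; six is 1.885. Takes up to 0.1 N m; let go, it falls into the nearest click. Starts at click 1, 2 or 3.
- start_top (a point): Centre of the top of the green start button (26 mm across), on top of the spout arm, pressed downward.
- start (a joint): Travel of the start button, m: 0 up, 0.006 fully down, which takes about 5 N; it springs back.
- pepper_jar: Bystander: glass spice jar with a brown cap, 45 mm across, 88 mm tall. Leave alone.
- big_mug: Bystander: large cream mug, 92 x 127 x 95 mm. Leave alone.
- garlic: Bystander: garlic bulb, 50 mm. Leave alone.
- teaspoon: Bystander: teaspoon, 130 mm. Leave alone.

How it is judged:
By the outcome, as a careful person would: the job done as asked, in the order asked, and still so for the second after the job is handed in, with the robot touching nothing.
It also fails if it takes over 72 s, if anything falls off the work surface, if the arm or the gripper's body presses on something with over 40 N, if the wrist force passes 120 N, or if a joint passes its speed limit or range.

## Robot

A 7-joint arm with a two-finger parallel gripper is mounted at the origin on a cart in front of the work surface, level with it; the furniture and walls round the work are solid. World frame = base frame: x ahead of the robot, y to its left, z up, the work surface at z = 0. Lengths are in m, angles in rad, forces in N, time in s.
With the tool pointing down it reaches from about 0.425 to 0.925 m from the base axis. Payload 6.8 kg.
Tool frame: the origin (TCP) lies on the mounting face of the last link; the fingertips stand 173 mm ahead of it and the grasp point (between the pads) lies 155 mm ahead of it; z points along the fingers, y is the line along which they close (so a half turn about z gives the same grasp; the last joint's range is limited). The gripper opens to 85 mm and grips with 20 to 120 N. Pads are 22 mm wide; open, the fingers measure 114 mm over their backs; the gripper's body (76 mm by 85 mm) begins 54 mm behind the grasp point. The pads swing forward as they close: fully open they stand 13 mm farther back than shut.
Start: joints at [1.212, 0.477, 0.022, 1.555, -0.011, 1.109, -0.083], TCP at [0.168, -0.654, 0.405] pointing down, gripper open.
Joint ranges: [-2.96, 2.96], [-0.34, 2.1], [-1.41, 1.46], [0.24, 2.44], [-1.37, 4.51], [0.17, 1.92], [-2.96, 2.96]. Speed limits (rad/s): [2.39, 2.39, 3.14, 3.14, 3.14, 3.14, 3.14].

## Interface

Orientations are given as a rotation vector (axis times angle).
In Python, from bench import r gives the robot as it stands.
- The arm moves only by the tool arm_command, never from a script. Its argument "plan" is a list of rows, each an object of numbers: "claw": the closure, from 0 (fully open) to 1 (shut); "tx", "ty", "tz": the shift along the tool's x, y, z in m; "ax", "ay", "az": the turn, a rotation vector about the tool's x, y, z in degrees. A call has exactly 10 rows; each row shifts and turns the commanded pose from where the row before left it, along the tool's axes as they then stand; what a row does not reach is not made up. A row lasts 1/12 s, in which the tool goes at most 41.7 mm and 7.16 degrees, less where a joint would pass 70% of its speed; a pose out of reach is approached as far as the arm can. A call is refused whole if a number of a shift passes 0.0417 or a number of a turn 7.16, either way. A call with a gripper value outside its range is refused whole. The fingers move at their own pace and stop on an object; "squeeze" is the grip in N (left out, the last holds). Time passes only in rows, so rows that do not move let the fingers close, or fill a call up. It gives the time, the measured TCP pose, the force, the opening and the grip force at its end, in the units of the state.
- r.get_obs(): the state, without advancing time (a new reading comes with each control period).
- r.grab_frame(name): name is "scene" or "top" or "wrist"; returns the picture (420x560x3 uint8, red, green, blue); there is no depth.
- r.camera_model(name): a dict with "fx", "fy", "cx", "cy" (pixels), "k1" (the pictures are not rectified: a ray, as slopes to the right and down, at radius r is drawn at 1 + k1 r^2 times it, then the intrinsics apply), "position" and "orientation" of the camera in the world; the wrist camera has in their place "tool_from_camera" (4x4, takes a point from camera to tool coordinates, whose origin is the TCP and whose axes are the flange's). Camera axes: x right, y up, looking along -z (the intrinsics and any distortion apply to the point x, -y, -z); pixel columns grow to the right and rows downward; lengths in m; the calibration is good to about 2 mm. A picture is of the moment at which its call begins: read the wrist's pose just before it. camera_model takes no time and is no camera call.
- r.hand_in(): hands the job in; it is judged then, once.
Trained networks look in the newest picture that a camera, given by its name, has taken for a name from the list of things; names that differ only in an ending like _2 or _b are one class to them, and where a whole thing is asked for, a point or a joint stands for the part that bears it (a point fixed in the world has none). Each returns a list of dicts, best first, with "confidence" (0 to 1); they miss things now and then, are a little off and sometimes report something else, mostly with a low value. They report only what shows in the picture. A call takes as long as a camera call.
- r.boxes_of(target, camera): "location" ([x, y, z] in m, in the coordinates of the camera as it stood for that picture, good to about 4 mm: the middle of the surface that is visible of it).
- r.tip_of(target, camera): "location" ([x, y, z] in m, in the coordinates of the camera as it stood for that picture, good to about 4 mm: a listed point, or the origin of a listed thing).
The state is a dict: "clock": time; "joints": joint angles; "qvel": joint speeds; "tau": joint torques, N m; "tcp_pos": TCP position; "orientation": TCP orientation; "contact_force": force on the tool from outside, world axes, zero at the start; "moment": the same for the moment, N m; "grip_width": finger opening in m; "gripper_force": force on a finger pad.
Only numpy, scipy, OpenCV 4.12 (cv2) and the standard library are available. Lean on these libraries where they do the work, as an engineer would, in place of code of your own. Each camera call takes 0.05 s, during which the arm holds its last target. There are 200 camera calls.

## Working session

There is one attempt and no reset: what is moved stays moved. The work goes in short steps, Python scripts to look and compute and a tool call to move; the robot and the scene stay as the last step left them, time stands still between calls to the robot, and variables do not carry over. Pictures are saved under pics/ and viewed, at most 13 in all, crops included, and the job is handed in when it is done.

Besides the shell and the picture viewer there is one more tool, called after "Emit:" by a JSON object that holds its "method" and its "body", one argument or row to a line. arm_command: Moves the arm, as the interface text tells. Its arguments: {"type":"object","properties":{"plan":{"type":"array","items":{"type":"object","properties":{"claw":{"type":"number"},"tx":{"type":"number"},"ty":{"type":"number"},"tz":{"type":"number"},"ax":{"type":"number"},"ay":{"type":"number"},"az":{"type":"number"}}}},"squeeze":{"type":"number"}},"required":["plan"]}

```bash
ls; mkdir -p pics
cat > h.py <<'E'
import numpy as np, cv2
from scipy.spatial.transform import Rotation as R
from bench import r
def cam_T(name,obs=None):
    m=r.camera_model(name); T=np.eye(4)
    if 'tool_from_camera' in m:
        o=obs or r.get_obs(); T[:3,:3]=R.from_rotvec(o['orientation']).as_matrix(); T[:3,3]=o['tcp_pos']
        return T@np.array(m['tool_from_camera'])
    q=np.array(m['orientation'])
    T[:3,:3]=q if q.shape==(3,3) else (R.from_rotvec(q).as_matrix() if q.size==3 else R.from_quat(q).as_matrix())
    T[:3,3]=m['position']; return T
def tips(names,name,T,f=None):
    f=f or r.tip_of
    for n in names:
        for d in f(n,name)[:2]:
            print(name,n,round(d['confidence'],2),np.round((T@np.r_[d['location'],1])[:3],4))
def shot(name,fn):
    T=cam_T(name); im=r.grab_frame(name); cv2.imwrite('pics/'+fn,im[:,:,::-1]); return T
E
python3 - <<'E'
from h import *
o=r.get_obs();print({k:np.round(v,3) for k,v in o.items()})
for c in ('scene','top','wrist'): print(r.camera_model(c))
N=['grinder','cup_mid','pan_spot','push_post','dial_grip','start_top','pepper_jar','big_mug','garlic','teaspoon']
for c in ('scene','top'):
    T=shot(c,c+'0.png'); tips(N,c,T)
print(r.get_obs()['clock'])
E
```

```text
pics
{'clock': np.float64(0.0), 'joints': array([ 1.212,  0.478,  0.022,  1.556, -0.012,  1.109, -0.083]), 'qvel': array([ 0.001,  0.001,  0.001,  0.001, -0.001,  0.001,  0.002]), 'tau': array([-1.0000e-03, -5.9645e+01,  1.6070e+00, -2.8120e+01,  1.2000e-02,
        9.0000e-03,  0.0000e+00]), 'tcp_pos': array([ 0.167, -0.654,  0.404]), 'orientation': array([-3.115e+00, -3.930e-01,  1.000e-03]), 'contact_force': array([-0.037, -0.341,  0.115]), 'moment': array([-0.004, -0.007,  0.051]), 'gripper_force': np.float64(0.0), 'grip_width': np.float64(0.085)}
{'fx': 404.6631550924586, 'fy': 404.6631550924586, 'cx': 270.90962569978376, 'cy': 213.64843674741155, 'k1': 0.01786012815182521, 'position': array([ 0.14126411, -0.61531684,  0.94415966]), 'orientation': array([ 0.70924967, -0.22729167, -0.56933984])}
{'fx': 452.0416129752285, 'fy': 452.0416129752285, 'cx': 274.9632813976362, 'cy': 212.34593791983983, 'k1': -0.11281361053662729, 'position': array([ 0.32045093, -0.03778687,  1.5993378 ]), 'orientation': array([ 0.1473372 , -0.10718989, -1.56499159])}
{'fx': 289.5569558682793, 'fy': 289.
[... 895 characters left out ...]
 0.0009]
scene big_mug 0.52 [0.5241 0.3685 0.0251]
scene garlic 0.55 [ 0.4913 -0.429  -0.0015]
scene teaspoon 0.8 [ 0.4454 -0.3343 -0.0015]
top grinder 0.75 [ 0.5525 -0.1245 -0.0016]
top cup_mid 0.61 [0.5322 0.3717 0.027 ]
top cup_mid 0.25 [0.4826 0.0179 0.0197]
top pan_spot 0.95 [0.4835 0.0177 0.0199]
top push_post 0.73 [0.4745 0.1325 0.0449]
top start_top 0.73 [ 4.471e-01 -3.313e-01  4.000e-04]
top start_top 0.46 [ 0.4778 -0.1225  0.1585]
top pepper_jar 0.7 [ 0.6329 -0.4067  0.0015]
top big_mug 0.69 [0.6949 0.227  0.0031]
top big_mug 0.42 [ 0.4948 -0.426  -0.0034]
top garlic 0.54 [ 0.4921 -0.4263 -0.0018]
top garlic 0.33 [0.4779 0.0181 0.0192]
top teaspoon 0.5 [ 0.4499 -0.3328  0.0026]
1.1
```

View pics/scene0.png

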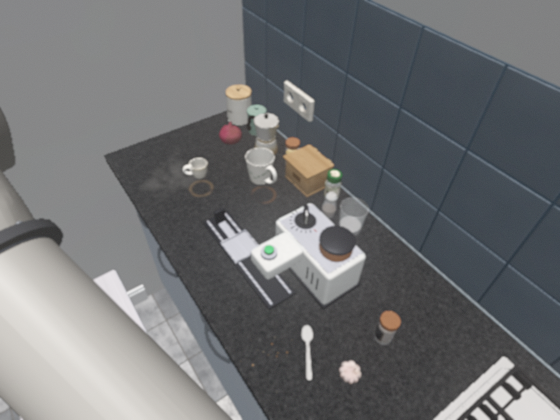

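View pics/top0.png

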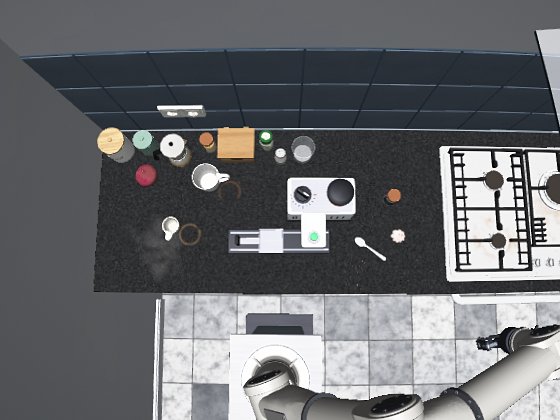

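The scene shows the cup at about (198,168), the grinder at (320,250), and the slide pulled out to the left. The top view has the cup at (170,227) with its handle toward the robot, the dial at (302,195) and the button at (313,236). The network positions agree with this. I'll go to a viewpoint over the grinder.

Emit:
{"method": "arm_command", "body": {
  "plan": [
    {"az": 7.15},
    {"az": 7.15},
    {"tx": 0.0195, "ty": -0.032, "tz": -0.001},
    {"tx": 0.0195, "ty": -0.032, "tz": -0.001},
    {"tx": 0.0195, "ty": -0.032, "tz": -0.001},
    {"tx": 0.0195, "ty": -0.032, "tz": -0.001},
    {"tx": 0.0195, "ty": -0.032, "tz": -0.001},
    {"tx": 0.0195, "ty": -0.032, "tz": -0.001},
    {"tx": 0.0195, "ty": -0.032, "tz": -0.001},
    {"tx": 0.0195, "ty": -0.032, "tz": -0.001}
  ]
}}

```text
invalid input at $.plan[0]: expected keys claw, tx, ty, tz, ax, ay, az
```

Emit:
{"method": "arm_command", "body": {
  "plan": [
    {"tx": 0.0195, "ty": -0.032, "tz": -0.001},
    {"tx": 0.0195, "ty": -0.032, "tz": -0.001},
    {"tx": 0.0195, "ty": -0.032, "tz": -0.001},
    {"tx": 0.0195, "ty": -0.032, "tz": -0.001},
    {"tx": 0.0195, "ty": -0.032, "tz": -0.001},
    {"tx": 0.0195, "ty": -0.032, "tz": -0.001},
    {"tx": 0.0195, "ty": -0.032, "tz": -0.001},
    {"tx": 0.0195, "ty": -0.032, "tz": -0.001},
    {"tx": 0.0195, "ty": -0.032, "tz": -0.001},
    {"tx": 0.0195, "ty": -0.032, "tz": -0.001}
  ]
}}

```text
invalid input at $.plan[0]: expected keys claw, tx, ty, tz, ax, ay, az
```

Run:
```python
from h import *
for i in range(2):
    T=shot('wrist','w1.png'); tips(['grinder','pan_spot','push_post','dial_grip','start_top'],'wrist',T)
o=r.get_obs();print(o['clock'],o['tcp_pos'],o['orientation'],o['joints'])
```

```text
1.7 [ 0.16754367 -0.65388069  0.4046958 ] [-3.11691359e+00 -3.92936763e-01 -3.96619677e-05] [ 1.21187302  0.4770021   0.02239687  1.55542514 -0.01151313  1.1092973
 -0.08309   ]
```

View pics/w1.png

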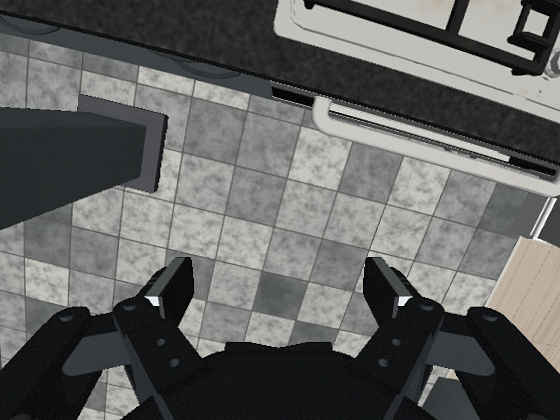

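The move was refused because every key is needed in each row. The picture shows only the floor and the fingers (185,280) and (375,280).

Emit:
{"method": "arm_command", "body": {
  "plan": [
    {"claw": 0, "tx": 0, "ty": 0, "tz": 0, "ax": 0, "ay": 0, "az": 7.15},
    {"claw": 0, "tx": 0, "ty": 0, "tz": 0, "ax": 0, "ay": 0, "az": 7.15},
    {"claw": 0, "tx": 0.0195, "ty": -0.032, "tz": -0.001, "ax": 0, "ay": 0, "az": 0},
    {"claw": 0, "tx": 0.0195, "ty": -0.032, "tz": -0.001, "ax": 0, "ay": 0, "az": 0},
    {"claw": 0, "tx": 0.0195, "ty": -0.032, "tz": -0.001, "ax": 0, "ay": 0, "az": 0},
    {"claw": 0, "tx": 0.0195, "ty": -0.032, "tz": -0.001, "ax": 0, "ay": 0, "az": 0},
    {"claw": 0, "tx": 0.0195, "ty": -0.032, "tz": -0.001, "ax": 0, "ay": 0, "az": 0},
    {"claw": 0, "tx": 0.0195, "ty": -0.032, "tz": -0.001, "ax": 0, "ay": 0, "az": 0},
    {"claw": 0, "tx": 0.0195, "ty": -0.032, "tz": -0.001, "ax": 0, "ay": 0, "az": 0},
    {"claw": 0, "tx": 0.0195, "ty": -0.032, "tz": -0.001, "ax": 0, "ay": 0, "az": 0}
  ]
}}

```text
clock: 2.53
tcp_pos: [0.3238, -0.396, 0.413]
orientation: [3.141, 0.002, 0.001]
contact_force: [1.6, 0.2, -0.6]
grip_width: 0.0855
gripper_force: 0.0
```

Emit:
{"method": "arm_command", "body": {
  "plan": [
    {"claw": 0, "tx": 0.0195, "ty": -0.032, "tz": -0.001, "ax": 0, "ay": 0, "az": 0},
    {"claw": 0, "tx": 0.0195, "ty": -0.032, "tz": -0.001, "ax": 0, "ay": 0, "az": 0},
    {"claw": 0, "tx": 0.0195, "ty": -0.032, "tz": -0.001, "ax": 0, "ay": 0, "az": 0},
    {"claw": 0, "tx": 0.0195, "ty": -0.032, "tz": -0.001, "ax": 0, "ay": 0, "az": 0},
    {"claw": 0, "tx": 0.0195, "ty": -0.032, "tz": -0.001, "ax": 0, "ay": 0, "az": 0},
    {"claw": 0, "tx": 0.0195, "ty": -0.032, "tz": -0.001, "ax": 0, "ay": 0, "az": 0},
    {"claw": 0, "tx": 0.0195, "ty": -0.032, "tz": -0.001, "ax": 0, "ay": 0, "az": 0},
    {"claw": 0, "tx": 0.0195, "ty": -0.032, "tz": -0.001, "ax": 0, "ay": 0, "az": 0},
    {"claw": 0, "tx": 0.0195, "ty": -0.032, "tz": -0.001, "ax": 0, "ay": 0, "az": 0},
    {"claw": 0, "tx": 0.0195, "ty": -0.032, "tz": -0.001, "ax": 0, "ay": 0, "az": 0}
  ]
}}

```text
clock: 3.37
tcp_pos: [0.5184, -0.0758, 0.4231]
orientation: [3.141, 0.001, 0.001]
contact_force: [0.4, -0.4, -0.9]
grip_width: 0.0853
gripper_force: 0.0
```

Run:
```python
from h import *
for i in range(2):
    T=shot('wrist','w2.png'); tips(['grinder','pan_spot','push_post','dial_grip','start_top'],'wrist',T)
o=r.get_obs();print(o['clock'],o['tcp_pos'],o['orientation'],o['joints'])
```

```text
wrist grinder 0.62 [ 0.5467 -0.1233  0.0026]
wrist pan_spot 0.76 [0.4767 0.0153 0.0151]
wrist push_post 0.89 [0.4779 0.13   0.0439]
wrist dial_grip 0.72 [ 0.6161 -0.0924  0.1748]
wrist dial_grip 0.36 [ 0.5494 -0.1273  0.0026]
wrist start_top 0.74 [ 0.4775 -0.1255  0.1617]
wrist grinder 0.77 [ 5.484e-01 -1.246e-01 -5.000e-04]
wrist grinder 0.43 [ 0.614  -0.09    0.1757]
wrist pan_spot 0.96 [0.4738 0.0102 0.0178]
wrist push_post 0.82 [0.4779 0.1316 0.0453]
wrist dial_grip 0.94 [ 0.6154 -0.0916  0.1747]
wrist start_top 0.57 [ 0.4784 -0.125   0.1639]
wrist start_top 0.55 [ 4.472e-01 -3.333e-01  4.000e-04]
3.9667 [ 0.51754613 -0.0782341   0.42276868] [ 3.14133701e+00 -3.12609870e-04  8.88112673e-05] [ 0.29909018  0.22891782 -0.31244581  1.87737746  0.08091846  1.04738854
 -1.6172099 ]
```

View pics/w2.png

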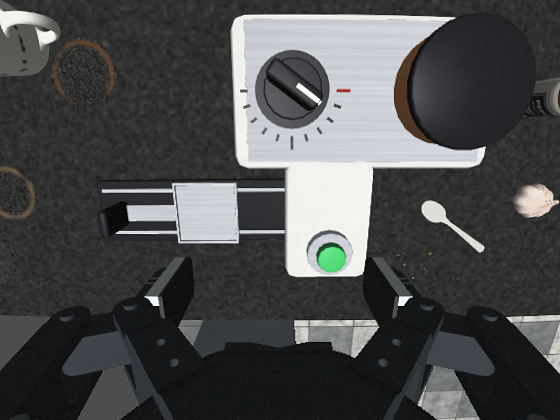

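Viewed: the dial is at (292,90) with its white pointer toward lower right, about 37° below the red tick at (343,91), so it is on click 2. The grinder's yaw is about 0, the pan is at (207,213), the post at (115,215) and the button at (331,258). Next is the cup.

Emit:
{"method": "arm_command", "body": {
  "plan": [
    {"claw": 0, "tx": 0.001, "ty": -0.041, "tz": 0.006, "ax": 0, "ay": 0, "az": 0},
    {"claw": 0, "tx": 0.001, "ty": -0.041, "tz": 0.006, "ax": 0, "ay": 0, "az": 0},
    {"claw": 0, "tx": 0.001, "ty": -0.041, "tz": 0.006, "ax": 0, "ay": 0, "az": 0},
    {"claw": 0, "tx": 0.001, "ty": -0.041, "tz": 0.006, "ax": 0, "ay": 0, "az": 0},
    {"claw": 0, "tx": 0.001, "ty": -0.041, "tz": 0.006, "ax": 0, "ay": 0, "az": 0},
    {"claw": 0, "tx": 0.001, "ty": -0.041, "tz": 0.006, "ax": 0, "ay": 0, "az": 0},
    {"claw": 0, "tx": 0.001, "ty": -0.041, "tz": 0.006, "ax": 0, "ay": 0, "az": 0},
    {"claw": 0, "tx": 0.001, "ty": -0.041, "tz": 0.006, "ax": 0, "ay": 0, "az": 0},
    {"claw": 0, "tx": 0.001, "ty": -0.041, "tz": 0.006, "ax": 0, "ay": 0, "az": 0},
    {"claw": 0, "tx": 0.001, "ty": -0.041, "tz": 0.006, "ax": 0, "ay": 0, "az": 0}
  ]
}}

```text
clock: 4.8
tcp_pos: [0.5274, 0.334, 0.3624]
orientation: [3.141, 0.0, 0.0]
contact_force: [1.4, -1.5, 0.5]
grip_width: 0.0853
gripper_force: 0.0
```

Run:
```python
from h import *
for i in range(2):
    T=shot('wrist','w3.png'); tips(['cup_mid'],'wrist',T); tips(['cup_mid'],'wrist',T,r.boxes_of)
o=r.get_obs();print(o['clock'],o['tcp_pos'],o['orientation'],o['joints'])
```

```text
wrist cup_mid 0.7 [0.5186 0.37   0.0312]
wrist cup_mid 0.67 [0.5249 0.3646 0.0296]
wrist cup_mid 0.78 [0.5181 0.3707 0.0306]
5.1 [0.52797139 0.33091684 0.3625843 ] [ 3.14023939e+00 -1.18082872e-03  2.53449939e-04] [-0.32496138  0.47245428 -0.45127478  1.70252128  0.23617287  1.02143509
 -2.42907135]
```

View pics/w3.png

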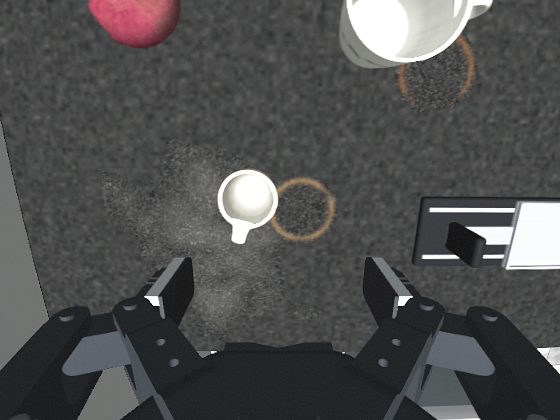

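The cup stands upright with its rim centre at about (248,199) and its handle toward (238,240). I'll unproject both.

```bash
cat >> h.py <<'E'
def unproj(name,T,u,v,z):
    m=r.camera_model(name); d=np.array([(u-m['cx'])/m['fx'],(v-m['cy'])/m['fy']]); s=d.copy()
    for _ in range(10): s=d/(1+m['k1']*(s@s))
    w=T[:3,:3]@np.array([s[0],-s[1],-1]); p=T[:3,3]; return p+w*(z-p[2])/w[2]
E
python3 - <<'E'
from h import *
T=cam_T('wrist'); im=cv2.imread('pics/w3.png')
m=(im.min(2)>150).astype(np.uint8); m[260:]=0; m[:150]=0; m[:,:180]=0; m[:,380:]=0
n,l,s,c=cv2.connectedComponentsWithStats(m); k=1+s[1:,4].argmax(); print(s[k],c[k])
ys,xs=np.where(l==k)
for z in (0.03,.04): print(unproj('wrist',T,238,242,z))
for p in ((219,199),(277,199),(248,170),(248,228),(248,199)): print(p,unproj('wrist',T,*p,.055))
E
```

```text
[ 218  170   60   74 2916] [247.59259259 201.90432099]
[0.47354894 0.37411762 0.03      ]
[0.47768771 0.37264458 0.04      ]
(219, 199) [0.52945036 0.38741346 0.055     ]
(277, 199) [0.52940228 0.33027961 0.055     ]
(248, 170) [0.55801593 0.3580075  0.055     ]
(248, 228) [0.49916966 0.35968731 0.055     ]
(248, 199) [0.52942111 0.35880975 0.055     ]
```

Emit:
{"method": "arm_command", "body": {
  "plan": [
    {"claw": 0, "tx": 0, "ty": 0, "tz": 0, "ax": 0, "ay": 0, "az": 7},
    {"claw": 0, "tx": 0, "ty": 0, "tz": 0, "ax": 0, "ay": 0, "az": 7},
    {"claw": 0, "tx": -0.001, "ty": -0.0037, "tz": 0.012, "ax": 0, "ay": 0, "az": 0},
    {"claw": 0, "tx": -0.001, "ty": -0.0037, "tz": 0.012, "ax": 0, "ay": 0, "az": 0},
    {"claw": 0, "tx": -0.001, "ty": -0.0037, "tz": 0.012, "ax": 0, "ay": 0, "az": 0},
    {"claw": 0, "tx": -0.001, "ty": -0.0037, "tz": 0.012, "ax": 0, "ay": 0, "az": 0},
    {"claw": 0, "tx": -0.001, "ty": -0.0037, "tz": 0.012, "ax": 0, "ay": 0, "az": 0},
    {"claw": 0, "tx": -0.001, "ty": -0.0037, "tz": 0.012, "ax": 0, "ay": 0, "az": 0},
    {"claw": 0, "tx": -0.001, "ty": -0.0037, "tz": 0.012, "ax": 0, "ay": 0, "az": 0},
    {"claw": 0, "tx": -0.001, "ty": -0.0037, "tz": 0.012, "ax": 0, "ay": 0, "az": 0}
  ]
}}

```text
clock: 5.93
tcp_pos: [0.5266, 0.3637, 0.2652]
orientation: [3.118, -0.38, -0.001]
contact_force: [0.4, 0.4, 1.1]
grip_width: 0.0855
gripper_force: 0.0
```

Run:
```python
from h import *
r.grab_frame('wrist')
T=shot('wrist','w4.png'); tips(['cup_mid'],'wrist',T)
o=r.get_obs();print(o['clock'],o['tcp_pos'],o['orientation'],o['joints'])
```

```text
wrist cup_mid 0.85 [0.5293 0.3655 0.0259]
6.0833 [0.52623103 0.36342478 0.26534159] [ 3.11717289e+00 -3.79290396e-01 -2.76500653e-03] [-0.4341396   0.59970645 -0.36978211  1.73467817  0.27191361  0.86021445
 -2.73714543]
```

View pics/w4.png

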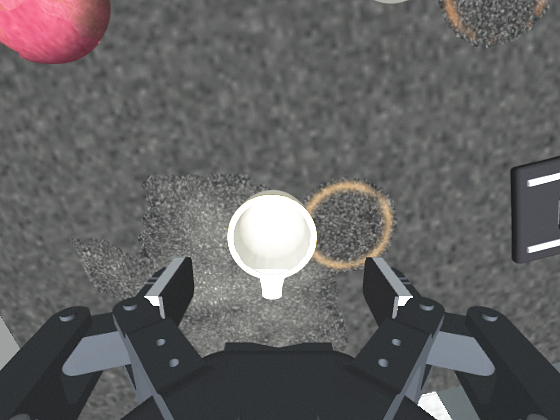

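The cup is centred at (272,236), aligned with the fingers, handle straight down. I'll descend 80 mm with a 3 mm shift, then close and lift.

Emit:
{"method": "arm_command", "body": {
  "plan": [
    {"claw": 0, "tx": 0, "ty": -0.003, "tz": 0.01, "ax": 0, "ay": 0, "az": 0},
    {"claw": 0, "tx": 0, "ty": 0, "tz": 0.01, "ax": 0, "ay": 0, "az": 0},
    {"claw": 0, "tx": 0, "ty": 0, "tz": 0.01, "ax": 0, "ay": 0, "az": 0},
    {"claw": 0, "tx": 0, "ty": 0, "tz": 0.01, "ax": 0, "ay": 0, "az": 0},
    {"claw": 0, "tx": 0, "ty": 0, "tz": 0.01, "ax": 0, "ay": 0, "az": 0},
    {"claw": 0, "tx": 0, "ty": 0, "tz": 0.01, "ax": 0, "ay": 0, "az": 0},
    {"claw": 0, "tx": 0, "ty": 0, "tz": 0.01, "ax": 0, "ay": 0, "az": 0},
    {"claw": 0, "tx": 0, "ty": 0, "tz": 0.01, "ax": 0, "ay": 0, "az": 0},
    {"claw": 0, "tx": 0, "ty": 0, "tz": 0, "ax": 0, "ay": 0, "az": 0},
    {"claw": 0.4, "tx": 0, "ty": 0, "tz": 0, "ax": 0, "ay": 0, "az": 0}
  ],
  "squeeze": 30
}}

```text
clock: 6.92
tcp_pos: [0.5272, 0.366, 0.1859]
orientation: [3.117, -0.381, -0.002]
contact_force: [-0.3, -0.5, 0.2]
grip_width: 0.0755
gripper_force: 0.0
```

Emit:
{"method": "arm_command", "body": {
  "plan": [
    {"claw": 1, "tx": 0, "ty": 0, "tz": 0, "ax": 0, "ay": 0, "az": 0},
    {"claw": 1, "tx": 0, "ty": 0, "tz": 0, "ax": 0, "ay": 0, "az": 0},
    {"claw": 1, "tx": 0, "ty": 0, "tz": 0, "ax": 0, "ay": 0, "az": 0},
    {"claw": 1, "tx": 0, "ty": 0, "tz": 0, "ax": 0, "ay": 0, "az": 0},
    {"claw": 1, "tx": 0, "ty": 0, "tz": 0, "ax": 0, "ay": 0, "az": 0},
    {"claw": 1, "tx": 0, "ty": 0, "tz": 0, "ax": 0, "ay": 0, "az": 0},
    {"claw": 1, "tx": 0, "ty": 0, "tz": 0, "ax": 0, "ay": 0, "az": 0},
    {"claw": 1, "tx": 0, "ty": 0, "tz": 0, "ax": 0, "ay": 0, "az": 0},
    {"claw": 1, "tx": 0, "ty": 0, "tz": 0, "ax": 0, "ay": 0, "az": 0},
    {"claw": 1, "tx": 0, "ty": 0, "tz": 0, "ax": 0, "ay": 0, "az": 0}
  ],
  "squeeze": 30
}}

```text
clock: 7.75
tcp_pos: [0.5277, 0.3664, 0.1875]
orientation: [-3.117, 0.381, -0.002]
contact_force: [-0.3, 0.4, 6.3]
grip_width: 0.056
gripper_force: 31.9
```

Gripped at 56 mm with 32 N. I'll lift and carry it to above the pan.

Emit:
{"method": "arm_command", "body": {
  "plan": [
    {"claw": 1, "tx": 0, "ty": 0, "tz": -0.008, "ax": 0, "ay": 0, "az": 0},
    {"claw": 1, "tx": 0, "ty": 0, "tz": -0.014, "ax": 0, "ay": 0, "az": 0},
    {"claw": 1, "tx": 0, "ty": 0, "tz": -0.018, "ax": 0, "ay": 0, "az": 0},
    {"claw": 1, "tx": 0, "ty": 0, "tz": -0.02, "ax": 0, "ay": 0, "az": 0},
    {"claw": 1, "tx": 0, "ty": 0, "tz": -0.02, "ax": 0, "ay": 0, "az": 0},
    {"claw": 1, "tx": 0, "ty": 0, "tz": -0.018, "ax": 0, "ay": 0, "az": 0},
    {"claw": 1, "tx": 0, "ty": 0, "tz": -0.012, "ax": 0, "ay": 0, "az": 0},
    {"claw": 1, "tx": 0.0012, "ty": 0.012, "tz": 0, "ax": 0, "ay": 0, "az": 0},
    {"claw": 1, "tx": 0.0022, "ty": 0.022, "tz": 0, "ax": 0, "ay": 0, "az": 0},
    {"claw": 1, "tx": 0.003, "ty": 0.03, "tz": 0, "ax": 0, "ay": 0, "az": 0}
  ]
}}

```text
clock: 8.58
tcp_pos: [0.5172, 0.3028, 0.2963]
orientation: [-3.118, 0.376, 0.001]
contact_force: [-0.3, -0.0, -1.0]
grip_width: 0.0561
gripper_force: 32.3
```

Emit:
{"method": "arm_command", "body": {
  "plan": [
    {"claw": 1, "tx": 0.0037, "ty": 0.036, "tz": 0, "ax": 0, "ay": 0, "az": 0},
    {"claw": 1, "tx": 0.0037, "ty": 0.036, "tz": 0, "ax": 0, "ay": 0, "az": 0},
    {"claw": 1, "tx": 0.0037, "ty": 0.036, "tz": 0, "ax": 0, "ay": 0, "az": 0},
    {"claw": 1, "tx": 0.0037, "ty": 0.036, "tz": 0, "ax": 0, "ay": 0, "az": 0},
    {"claw": 1, "tx": 0.0037, "ty": 0.036, "tz": 0, "ax": 0, "ay": 0, "az": 0},
    {"claw": 1, "tx": 0.0037, "ty": 0.036, "tz": 0, "ax": 0, "ay": 0, "az": 0},
    {"claw": 1, "tx": 0.003, "ty": 0.03, "tz": 0, "ax": 0, "ay": 0, "az": 0},
    {"claw": 1, "tx": 0.0022, "ty": 0.022, "tz": 0, "ax": 0, "ay": 0, "az": 0},
    {"claw": 1, "tx": 0.0014, "ty": 0.014, "tz": 0, "ax": 0, "ay": 0, "az": 0},
    {"claw": 1, "tx": 0.0007, "ty": 0.007, "tz": 0, "ax": 0, "ay": 0, "az": 0}
  ]
}}

```text
clock: 9.42
tcp_pos: [0.4758, 0.0115, 0.2959]
orientation: [3.116, -0.387, -0.003]
contact_force: [0.8, 0.4, -1.6]
grip_width: 0.0561
gripper_force: 32.3
```

Run:
```python
from h import *
r.grab_frame('wrist')
T=shot('wrist','w5.png'); tips(['cup_mid','pan_spot','push_post','start_top'],'wrist',T)
o=r.get_obs();print(o['clock'],o['tcp_pos'],o['orientation'],o['joints'],o['grip_width'])
```

```text
wrist cup_mid 0.84 [0.4741 0.0109 0.1329]
wrist pan_spot 0.71 [0.4745 0.0151 0.0161]
wrist push_post 0.59 [0.4785 0.1316 0.0423]
9.7167 [0.47736391 0.01616694 0.2966502 ] [-3.11816293e+00  3.77563410e-01 -6.86679062e-05] [ 0.14150266  0.32432594 -0.35867106  2.09690652  0.16462915  0.74623714
 -2.13307198] 0.05621003699209175
```

View pics/w5.png

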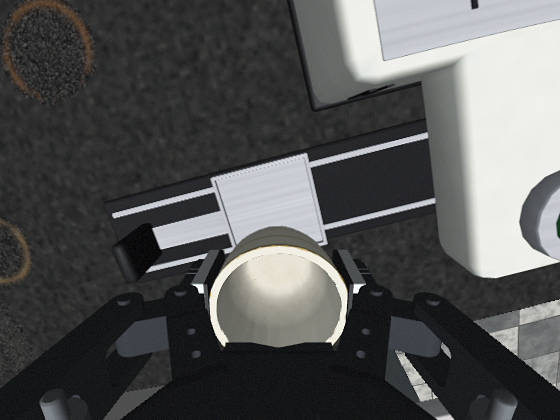

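Run:
```python
from h import *
T=cam_T('wrist')
for p in ((212,180),(307,154),(326,243)): print(p,unproj('wrist',T,*p,.0235))
print('rim', unproj('wrist',T,279,245,.164), unproj('wrist',T,213,310,.164), unproj('wrist',T,346,310,.164))
```

```text
(212, 180) [0.51651625 0.06309564 0.0235    ]
(307, 154) [ 0.51857458 -0.01966397  0.0235    ]
(326, 243) [ 0.43710369 -0.019602    0.0235    ]
rim [0.50358226 0.00820208 0.164     ] [0.48199932 0.0412811  0.164     ] [ 0.46904458 -0.01160872  0.164     ]
```

The cup is held upright at (279,310). The pan is centred near (0.4775, 0.020), about 3 mm off in y. Lowering the cup.

Emit:
{"method": "arm_command", "body": {
  "plan": [
    {"claw": 1, "tx": 0, "ty": -0.003, "tz": 0.0125, "ax": 0, "ay": 0, "az": 0},
    {"claw": 1, "tx": 0, "ty": 0, "tz": 0.0125, "ax": 0, "ay": 0, "az": 0},
    {"claw": 1, "tx": 0, "ty": 0, "tz": 0.0125, "ax": 0, "ay": 0, "az": 0},
    {"claw": 1, "tx": 0, "ty": 0, "tz": 0.0125, "ax": 0, "ay": 0, "az": 0},
    {"claw": 1, "tx": 0, "ty": 0, "tz": 0.0125, "ax": 0, "ay": 0, "az": 0},
    {"claw": 1, "tx": 0, "ty": 0, "tz": 0.0125, "ax": 0, "ay": 0, "az": 0},
    {"claw": 1, "tx": 0, "ty": 0, "tz": 0.006, "ax": 0, "ay": 0, "az": 0},
    {"claw": 1, "tx": 0, "ty": 0, "tz": 0.004, "ax": 0, "ay": 0, "az": 0},
    {"claw": 1, "tx": 0, "ty": 0, "tz": 0.003, "ax": 0, "ay": 0, "az": 0},
    {"claw": 1, "tx": 0, "ty": 0, "tz": 0.001, "ax": 0, "ay": 0, "az": 0}
  ]
}}

```text
clock: 10.55
tcp_pos: [0.4782, 0.0181, 0.2077]
orientation: [-3.118, 0.38, -0.0]
contact_force: [-0.5, 0.7, -1.1]
grip_width: 0.0564
gripper_force: 32.3
```

Run:
```python
from h import *
shot('scene','s6.png')
o=r.get_obs();print(o['clock'],o['tcp_pos'],o['contact_force'])
```

```text
10.6 [0.4781685  0.01805574 0.20775772] [ 0.07955311 -0.03554198 -1.76296178]
```

Emit:
{"method": "arm_command", "body": {
  "plan": [
    {"claw": 1, "tx": 0, "ty": 0, "tz": 0.001, "ax": 0, "ay": 0, "az": 0},
    {"claw": 1, "tx": 0, "ty": 0, "tz": 0.001, "ax": 0, "ay": 0, "az": 0},
    {"claw": 1, "tx": 0, "ty": 0, "tz": 0.0005, "ax": 0, "ay": 0, "az": 0},
    {"claw": 1, "tx": 0, "ty": 0, "tz": 0, "ax": 0, "ay": 0, "az": 0},
    {"claw": 1, "tx": 0, "ty": 0, "tz": 0, "ax": 0, "ay": 0, "az": 0},
    {"claw": 0.3, "tx": 0, "ty": 0, "tz": 0, "ax": 0, "ay": 0, "az": 0},
    {"claw": 0.2, "tx": 0, "ty": 0, "tz": 0, "ax": 0, "ay": 0, "az": 0},
    {"claw": 0.1, "tx": 0, "ty": 0, "tz": 0, "ax": 0, "ay": 0, "az": 0},
    {"claw": 0, "tx": 0, "ty": 0, "tz": 0, "ax": 0, "ay": 0, "az": 0},
    {"claw": 0, "tx": 0, "ty": 0, "tz": 0, "ax": 0, "ay": 0, "az": 0}
  ]
}}

```text
clock: 11.43
tcp_pos: [0.4779, 0.0177, 0.2051]
orientation: [3.118, -0.381, -0.0]
contact_force: [-0.2, -0.9, -0.7]
grip_width: 0.0856
gripper_force: 0.0
```

Emit:
{"method": "arm_command", "body": {
  "plan": [
    {"claw": 0, "tx": 0, "ty": 0, "tz": 0, "ax": 0, "ay": 0, "az": 0},
    {"claw": 0, "tx": 0, "ty": 0, "tz": 0, "ax": 0, "ay": 0, "az": 0},
    {"claw": 0, "tx": 0, "ty": 0, "tz": -0.01, "ax": 0, "ay": 0, "az": 0},
    {"claw": 0, "tx": 0, "ty": 0, "tz": -0.015, "ax": 0, "ay": 0, "az": 0},
    {"claw": 0, "tx": 0, "ty": 0, "tz": -0.02, "ax": 0, "ay": 0, "az": 0},
    {"claw": 0, "tx": 0, "ty": 0, "tz": -0.02, "ax": 0, "ay": 0, "az": 0},
    {"claw": 0, "tx": 0, "ty": 0, "tz": -0.02, "ax": 0, "ay": 0, "az": 0},
    {"claw": 0, "tx": 0, "ty": 0, "tz": -0.02, "ax": 0, "ay": 0, "az": 0},
    {"claw": 0, "tx": 0, "ty": 0, "tz": -0.02, "ax": 0, "ay": 0, "az": 0},
    {"claw": 0, "tx": 0, "ty": 0, "tz": -0.015, "ax": 0, "ay": 0, "az": 0}
  ]
}}

```text
clock: 12.27
tcp_pos: [0.478, 0.0179, 0.3476]
orientation: [-3.118, 0.381, -0.003]
contact_force: [0.3, 0.5, -0.1]
grip_width: 0.0857
gripper_force: 0.0
```

Run:
```python
from h import *
r.grab_frame('wrist')
T=shot('wrist','w7.png'); tips(['cup_mid','push_post','start_top'],'wrist',T)
o=r.get_obs();print(o['clock'],o['tcp_pos'],o['orientation'],o['contact_force'])
```

```text
wrist cup_mid 0.95 [0.4793 0.02   0.0456]
wrist push_post 0.9 [0.4788 0.1301 0.0427]
wrist start_top 0.66 [ 0.4783 -0.1252  0.1635]
12.5167 [0.47760943 0.01766945 0.34495965] [ 3.11817592e+00 -3.80933112e-01 -7.11529059e-04] [-0.17190714  0.6062808  -0.43843422]
```

View pics/w7.png

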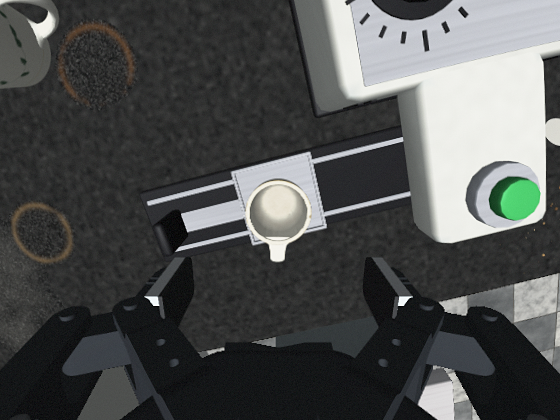

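The cup stands upright inside the pan lip (at (278,210), height 0.0456 m, as it must be). Next I'll go outside the post with the fingers shut and push.

Emit:
{"method": "arm_command", "body": {
  "plan": [
    {"claw": 0.3, "tx": 0, "ty": 0, "tz": 0, "ax": 0, "ay": 0, "az": -7},
    {"claw": 0.6, "tx": 0, "ty": 0, "tz": 0, "ax": 0, "ay": 0, "az": -7},
    {"claw": 1, "tx": 0, "ty": -0.0393, "tz": 0, "ax": 0, "ay": 0, "az": 0},
    {"claw": 1, "tx": 0, "ty": -0.0393, "tz": 0, "ax": 0, "ay": 0, "az": 0},
    {"claw": 1, "tx": 0, "ty": -0.0393, "tz": 0, "ax": 0, "ay": 0, "az": 0},
    {"claw": 1, "tx": 0, "ty": -0.0393, "tz": 0, "ax": 0, "ay": 0, "az": 0},
    {"claw": 1, "tx": 0, "ty": 0, "tz": 0.034, "ax": 0, "ay": 0, "az": 0},
    {"claw": 1, "tx": 0, "ty": 0, "tz": 0.036, "ax": 0, "ay": 0, "az": 0},
    {"claw": 1, "tx": 0, "ty": 0, "tz": 0.036, "ax": 0, "ay": 0, "az": 0},
    {"claw": 1, "tx": 0, "ty": 0, "tz": 0.031, "ax": 0, "ay": 0, "az": 0}
  ]
}}

```text
clock: 13.35
tcp_pos: [0.4767, 0.1748, 0.2052]
orientation: [3.141, 0.003, -0.005]
contact_force: [0.0, -0.4, -0.1]
grip_width: 0.0
gripper_force: 0.0
```

Emit:
{"method": "arm_command", "body": {
  "plan": [
    {"claw": 1, "tx": 0, "ty": 0, "tz": 0, "ax": 0, "ay": 0, "az": 0},
    {"claw": 1, "tx": 0, "ty": 0.006, "tz": 0, "ax": 0, "ay": 0, "az": 0},
    {"claw": 1, "tx": 0, "ty": 0.006, "tz": 0, "ax": 0, "ay": 0, "az": 0},
    {"claw": 1, "tx": 0, "ty": 0.005, "tz": 0, "ax": 0, "ay": 0, "az": 0},
    {"claw": 1, "tx": 0, "ty": 0.005, "tz": 0, "ax": 0, "ay": 0, "az": 0},
    {"claw": 1, "tx": 0, "ty": 0.005, "tz": 0, "ax": 0, "ay": 0, "az": 0},
    {"claw": 1, "tx": 0, "ty": 0.005, "tz": 0, "ax": 0, "ay": 0, "az": 0},
    {"claw": 1, "tx": 0, "ty": 0.005, "tz": 0, "ax": 0, "ay": 0, "az": 0},
    {"claw": 1, "tx": 0, "ty": 0.005, "tz": 0, "ax": 0, "ay": 0, "az": 0},
    {"claw": 1, "tx": 0, "ty": 0.005, "tz": 0, "ax": 0, "ay": 0, "az": 0}
  ]
}}

```text
clock: 14.18
tcp_pos: [0.4782, 0.1277, 0.2086]
orientation: [-3.141, -0.002, -0.002]
contact_force: [1.0, 2.7, 1.6]
grip_width: 0.0002
gripper_force: 1.2
```

Run:
```python
from h import *
T=shot('wrist','w8.png'); tips(['cup_mid','push_post'],'wrist',T)
o=r.get_obs();print(o['clock'],o['tcp_pos'],o['contact_force'])
```

```text
wrist cup_mid 0.93 [ 0.4774 -0.0083  0.0465]
wrist push_post 0.89 [0.479  0.1075 0.041 ]
14.3333 [0.47756514 0.12696992 0.20789976] [-0.46678188  0.74403096  0.27841494]
```

Emit:
{"method": "arm_command", "body": {
  "plan": [
    {"claw": 1, "tx": 0, "ty": 0.006, "tz": 0, "ax": 0, "ay": 0, "az": 0},
    {"claw": 1, "tx": 0, "ty": 0.009, "tz": 0, "ax": 0, "ay": 0, "az": 0},
    {"claw": 1, "tx": 0, "ty": 0.011, "tz": 0, "ax": 0, "ay": 0, "az": 0},
    {"claw": 1, "tx": 0, "ty": 0.012, "tz": 0, "ax": 0, "ay": 0, "az": 0},
    {"claw": 1, "tx": 0, "ty": 0.012, "tz": 0, "ax": 0, "ay": 0, "az": 0},
    {"claw": 1, "tx": 0, "ty": 0.012, "tz": 0, "ax": 0, "ay": 0, "az": 0},
    {"claw": 1, "tx": 0, "ty": 0.011, "tz": 0, "ax": 0, "ay": 0, "az": 0},
    {"claw": 1, "tx": 0, "ty": 0.01, "tz": 0, "ax": 0, "ay": 0, "az": 0},
    {"claw": 1, "tx": 0, "ty": 0.008, "tz": 0, "ax": 0, "ay": 0, "az": 0},
    {"claw": 1, "tx": 0, "ty": 0.006, "tz": 0, "ax": 0, "ay": 0, "az": 0}
  ]
}}

```text
clock: 15.17
tcp_pos: [0.4779, 0.0295, 0.2081]
orientation: [3.141, 0.0, -0.001]
contact_force: [-1.0, 2.1, -2.4]
grip_width: -0.0002
gripper_force: 1.1
```

Emit:
{"method": "arm_command", "body": {
  "plan": [
    {"claw": 1, "tx": 0, "ty": 0.003, "tz": 0, "ax": 0, "ay": 0, "az": 0},
    {"claw": 1, "tx": 0, "ty": 0.002, "tz": 0, "ax": 0, "ay": 0, "az": 0},
    {"claw": 1, "tx": 0, "ty": 0.002, "tz": 0, "ax": 0, "ay": 0, "az": 0},
    {"claw": 1, "tx": 0, "ty": 0.002, "tz": 0, "ax": 0, "ay": 0, "az": 0},
    {"claw": 1, "tx": 0, "ty": 0.002, "tz": 0, "ax": 0, "ay": 0, "az": 0},
    {"claw": 1, "tx": 0, "ty": 0.001, "tz": 0, "ax": 0, "ay": 0, "az": 0},
    {"claw": 1, "tx": 0, "ty": 0.001, "tz": 0, "ax": 0, "ay": 0, "az": 0},
    {"claw": 1, "tx": 0, "ty": 0.001, "tz": 0, "ax": 0, "ay": 0, "az": 0},
    {"claw": 1, "tx": 0, "ty": 0.001, "tz": 0, "ax": 0, "ay": 0, "az": 0},
    {"claw": 1, "tx": 0, "ty": 0.001, "tz": 0, "ax": 0, "ay": 0, "az": 0}
  ]
}}

```text
clock: 16.0
tcp_pos: [0.4779, 0.0149, 0.2082]
orientation: [3.142, 0.002, -0.0]
contact_force: [-1.6, 1.7, -1.5]
grip_width: 0.0003
gripper_force: 1.0
```

Emit:
{"method": "arm_command", "body": {
  "plan": [
    {"claw": 1, "tx": 0, "ty": 0.001, "tz": 0, "ax": 0, "ay": 0, "az": 0},
    {"claw": 1, "tx": 0, "ty": 0.001, "tz": 0, "ax": 0, "ay": 0, "az": 0},
    {"claw": 1, "tx": 0, "ty": 0.001, "tz": 0, "ax": 0, "ay": 0, "az": 0},
    {"claw": 1, "tx": 0, "ty": 0.001, "tz": 0, "ax": 0, "ay": 0, "az": 0},
    {"claw": 1, "tx": 0, "ty": 0, "tz": 0, "ax": 0, "ay": 0, "az": 0},
    {"claw": 1, "tx": 0, "ty": 0, "tz": 0, "ax": 0, "ay": 0, "az": 0},
    {"claw": 1, "tx": 0, "ty": 0, "tz": 0, "ax": 0, "ay": 0, "az": 0},
    {"claw": 1, "tx": 0, "ty": 0, "tz": 0, "ax": 0, "ay": 0, "az": 0},
    {"claw": 1, "tx": 0, "ty": 0, "tz": 0, "ax": 0, "ay": 0, "az": 0},
    {"claw": 1, "tx": 0, "ty": 0, "tz": 0, "ax": 0, "ay": 0, "az": 0}
  ]
}}

```text
clock: 16.83
tcp_pos: [0.4782, 0.0108, 0.2083]
orientation: [3.141, 0.002, 0.001]
contact_force: [0.0, -0.8, 0.7]
grip_width: 0.0001
gripper_force: 0.0
```

Emit:
{"method": "arm_command", "body": {
  "plan": [
    {"claw": 1, "tx": 0, "ty": 0.001, "tz": 0, "ax": 0, "ay": 0, "az": 0},
    {"claw": 1, "tx": 0, "ty": 0.001, "tz": 0, "ax": 0, "ay": 0, "az": 0},
    {"claw": 1, "tx": 0, "ty": 0.001, "tz": 0, "ax": 0, "ay": 0, "az": 0},
    {"claw": 1, "tx": 0, "ty": 0, "tz": 0, "ax": 0, "ay": 0, "az": 0},
    {"claw": 1, "tx": 0, "ty": 0, "tz": 0, "ax": 0, "ay": 0, "az": 0},
    {"claw": 1, "tx": 0, "ty": 0, "tz": 0, "ax": 0, "ay": 0, "az": 0},
    {"claw": 1, "tx": 0, "ty": 0, "tz": 0, "ax": 0, "ay": 0, "az": 0},
    {"claw": 1, "tx": 0, "ty": 0, "tz": 0, "ax": 0, "ay": 0, "az": 0},
    {"claw": 1, "tx": 0, "ty": 0, "tz": 0, "ax": 0, "ay": 0, "az": 0},
    {"claw": 1, "tx": 0, "ty": 0, "tz": 0, "ax": 0, "ay": 0, "az": 0}
  ]
}}

```text
clock: 17.67
tcp_pos: [0.4782, 0.0092, 0.2083]
orientation: [-3.14, -0.004, -0.001]
contact_force: [-0.4, 5.0, 0.3]
grip_width: 0.0003
gripper_force: 2.6
```

Run:
```python
from h import *
T=shot('wrist','w9.png'); tips(['push_post','cup_mid'],'wrist',T)
T=shot('scene','s9.png'); tips(['push_post','cup_mid'],'scene',T)
o=r.get_obs();print(o['clock'],o['tcp_pos'],o['contact_force'])
a=cv2.imread('pics/w9.png'); b=cv2.imread('pics/s9.png')[150:330,170:400]
cv2.imwrite('pics/c9.png',np.hstack([cv2.resize(a,(440,330)),cv2.resize(b,(360,330))]))
```

```text
wrist push_post 0.69 [ 0.4803 -0.0112  0.0408]
wrist cup_mid 0.56 [ 0.4792 -0.1264  0.0445]
scene push_post 0.77 [ 0.477  -0.0094  0.0428]
scene push_post 0.33 [ 0.4479 -0.3353 -0.0026]
scene cup_mid 0.5 [ 0.4721 -0.1239  0.0411]
17.9667 [0.47817227 0.00914669 0.20835059] [-0.29269739  5.64162399  0.44820459]
```

View pics/c9.png

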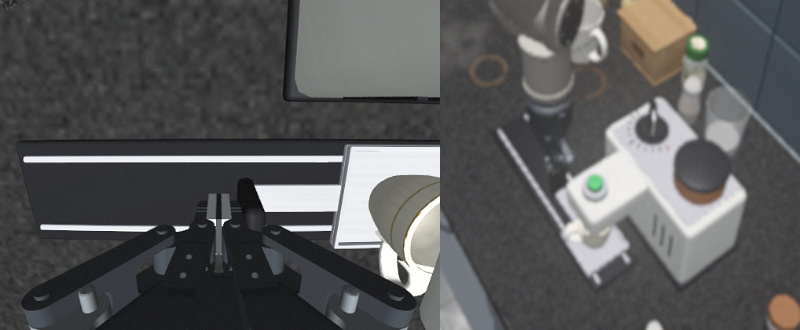

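The slide is at its stop: steady 5.6 N, post at y −0.010, cup upright under the spout. I'll press slightly more to be sure, retreat, and go over the dial.

Emit:
{"method": "arm_command", "body": {
  "plan": [
    {"claw": 1, "tx": 0, "ty": 0.001, "tz": 0, "ax": 0, "ay": 0, "az": 0},
    {"claw": 1, "tx": 0, "ty": 0.001, "tz": 0, "ax": 0, "ay": 0, "az": 0},
    {"claw": 1, "tx": 0, "ty": 0, "tz": 0, "ax": 0, "ay": 0, "az": 0},
    {"claw": 1, "tx": 0, "ty": 0, "tz": 0, "ax": 0, "ay": 0, "az": 0},
    {"claw": 1, "tx": 0, "ty": 0, "tz": 0, "ax": 0, "ay": 0, "az": 0},
    {"claw": 1, "tx": 0, "ty": 0, "tz": 0, "ax": 0, "ay": 0, "az": 0},
    {"claw": 1, "tx": 0, "ty": 0, "tz": 0, "ax": 0, "ay": 0, "az": 0},
    {"claw": 1, "tx": 0, "ty": 0, "tz": 0, "ax": 0, "ay": 0, "az": 0},
    {"claw": 1, "tx": 0, "ty": 0, "tz": 0, "ax": 0, "ay": 0, "az": 0},
    {"claw": 1, "tx": 0, "ty": 0, "tz": 0, "ax": 0, "ay": 0, "az": 0}
  ]
}}

```text
clock: 18.8
tcp_pos: [0.4781, 0.0087, 0.2084]
orientation: [-3.138, -0.007, -0.002]
contact_force: [-1.5, 9.0, -0.6]
grip_width: 0.0001
gripper_force: 5.2
```

Emit:
{"method": "arm_command", "body": {
  "plan": [
    {"claw": 1, "tx": 0, "ty": -0.012, "tz": 0, "ax": 0, "ay": 0, "az": 0},
    {"claw": 1, "tx": 0, "ty": -0.015, "tz": 0, "ax": 0, "ay": 0, "az": 0},
    {"claw": 1, "tx": 0, "ty": 0, "tz": -0.039, "ax": 0, "ay": 0, "az": 0},
    {"claw": 1, "tx": 0, "ty": 0, "tz": -0.039, "ax": 0, "ay": 0, "az": 0},
    {"claw": 1, "tx": 0, "ty": 0, "tz": -0.039, "ax": 0, "ay": 0, "az": 0},
    {"claw": 1, "tx": 0, "ty": 0, "tz": -0.039, "ax": 0, "ay": 0, "az": 0},
    {"claw": 1, "tx": 0, "ty": 0, "tz": -0.039, "ax": 0, "ay": 0, "az": 0},
    {"claw": 0.5, "tx": 0.027, "ty": 0.024, "tz": 0, "ax": 0, "ay": 0, "az": 0},
    {"claw": 0.5, "tx": 0.027, "ty": 0.024, "tz": 0, "ax": 0, "ay": 0, "az": 0},
    {"claw": 0.5, "tx": 0.027, "ty": 0.024, "tz": 0, "ax": 0, "ay": 0, "az": 0}
  ]
}}

```text
clock: 19.63
tcp_pos: [0.5598, -0.0401, 0.4047]
orientation: [3.14, 0.003, 0.004]
contact_force: [0.2, 0.3, -0.9]
grip_width: 0.0358
gripper_force: 0.0
```

Emit:
{"method": "arm_command", "body": {
  "plan": [
    {"claw": 0.5, "tx": 0.027, "ty": 0.024, "tz": 0, "ax": 0, "ay": 0, "az": 0},
    {"claw": 0.5, "tx": 0.027, "ty": 0.024, "tz": 0, "ax": 0, "ay": 0, "az": 0},
    {"claw": 0.5, "tx": 0, "ty": 0, "tz": 0, "ax": 0, "ay": 0, "az": -6.75},
    {"claw": 0.5, "tx": 0, "ty": 0, "tz": 0, "ax": 0, "ay": 0, "az": -6.75},
    {"claw": 0.5, "tx": 0, "ty": 0, "tz": 0, "ax": 0, "ay": 0, "az": -6.75},
    {"claw": 0.5, "tx": 0, "ty": 0, "tz": 0, "ax": 0, "ay": 0, "az": -6.75},
    {"claw": 0.5, "tx": 0, "ty": 0, "tz": 0, "ax": 0, "ay": 0, "az": -6.75},
    {"claw": 0.5, "tx": 0, "ty": 0, "tz": 0, "ax": 0, "ay": 0, "az": -6.75},
    {"claw": 0.5, "tx": 0, "ty": 0, "tz": 0, "ax": 0, "ay": 0, "az": -6.75},
    {"claw": 0.5, "tx": 0, "ty": 0, "tz": 0, "ax": 0, "ay": 0, "az": -6.75}
  ]
}}

```text
clock: 20.47
tcp_pos: [0.6129, -0.0874, 0.4029]
orientation: [2.794, 1.435, -0.001]
contact_force: [0.2, 0.2, 0.1]
grip_width: 0.0425
gripper_force: 0.0
```

Run:
```python
from h import *
r.grab_frame('wrist')
T=shot('wrist','w10.png'); tips(['dial_grip'],'wrist',T); tips(['push_post'],'wrist',T)
o=r.get_obs();print(o['clock'],o['tcp_pos'],o['orientation'],o['joints'],o['grip_width'])
```

```text
wrist dial_grip 0.68 [ 0.6167 -0.0955  0.1737]
wrist push_post 0.59 [ 0.4803 -0.0127  0.0442]
20.6667 [ 0.61299078 -0.08728563  0.40298304] [-2.80116612e+00 -1.42201379e+00  7.21621087e-04] [ 0.49294565  0.45526976 -0.61055703  1.66445715  0.28495856  1.11269255
 -0.82840133] 0.04304200558383665
```

View pics/w10.png

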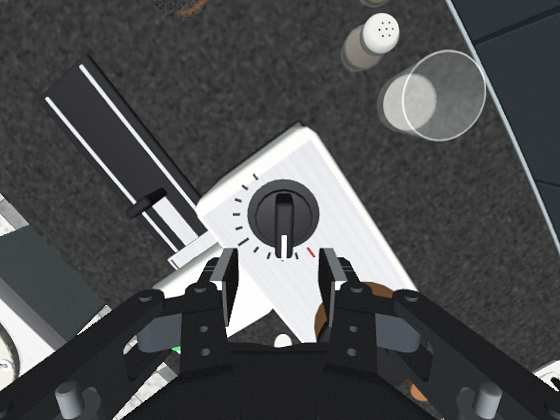

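The dial bar is vertical in the picture (column 284, rows 195–240) with the pointer down, so the tool is aligned with the bar. I'll shift 4.5 mm, go lower and re-measure.

Emit:
{"method": "arm_command", "body": {
  "plan": [
    {"claw": 0.5, "tx": 0, "ty": 0.0045, "tz": 0.006, "ax": 0, "ay": 0, "az": 0},
    {"claw": 0.5, "tx": 0, "ty": 0, "tz": 0.006, "ax": 0, "ay": 0, "az": 0},
    {"claw": 0.5, "tx": 0, "ty": 0, "tz": 0.006, "ax": 0, "ay": 0, "az": 0},
    {"claw": 0.5, "tx": 0, "ty": 0, "tz": 0.006, "ax": 0, "ay": 0, "az": 0},
    {"claw": 0.5, "tx": 0, "ty": 0, "tz": 0.006, "ax": 0, "ay": 0, "az": 0},
    {"claw": 0.5, "tx": 0, "ty": 0, "tz": 0.006, "ax": 0, "ay": 0, "az": 0},
    {"claw": 0.5, "tx": 0, "ty": 0, "tz": 0.006, "ax": 0, "ay": 0, "az": 0},
    {"claw": 0.5, "tx": 0, "ty": 0, "tz": 0.003, "ax": 0, "ay": 0, "az": 0},
    {"claw": 0.5, "tx": 0, "ty": 0, "tz": 0, "ax": 0, "ay": 0, "az": 0},
    {"claw": 0.5, "tx": 0, "ty": 0, "tz": 0, "ax": 0, "ay": 0, "az": 0}
  ]
}}

```text
clock: 21.5
tcp_pos: [0.6168, -0.0895, 0.3581]
orientation: [-2.798, -1.428, 0.0]
contact_force: [-0.1, -0.5, -0.8]
grip_width: 0.0429
gripper_force: 0.0
```

Run:
```python
from h import *
r.grab_frame('wrist')
T=shot('wrist','w11.png'); tips(['dial_grip'],'wrist',T)
o=r.get_obs();print(o['clock'],o['tcp_pos'],o['orientation'])
# disc: dark on bright housing around expected place
im=cv2.cvtColor(cv2.imread('pics/w11.png'),cv2.COLOR_BGR2GRAY)
c=cv2.HoughCircles(cv2.GaussianBlur(im,(5,5),1),cv2.HOUGH_GRADIENT,1,100,param1=120,param2=20,minRadius=32,maxRadius=55)
for x,y,rr in c[0][:3]:
    print(x,y,rr,unproj('wrist',T,x,y,.158))
cv2.imwrite('pics/w11c.png',cv2.resize(im[100:320,150:430],None,fx=2.5,fy=2.5))
```

```text
wrist dial_grip 0.64 [ 0.6141 -0.0899  0.175 ]
wrist dial_grip 0.36 [ 0.4765 -0.1281  0.1614]
21.65 [ 0.61695453 -0.08951647  0.3586384 ] [2.79794326e+00 1.42765248e+00 1.10196611e-03]
277.5 236.5 44.3 [ 0.61897347 -0.08709534  0.158     ]
471.5 77.5 44.4 [ 0.76102055 -0.0742305   0.158     ]
```

View pics/w11c.png

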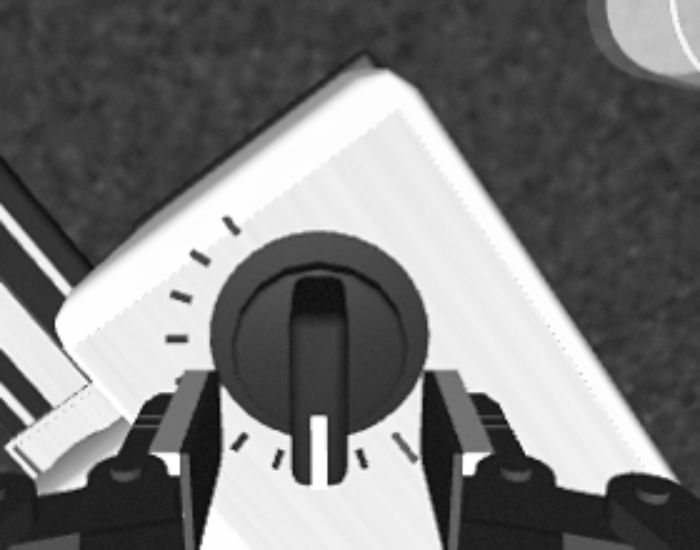

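Bar and disc are centred between the fingers (disc at (277,236)). I'll descend 30.5 mm and grip.

Emit:
{"method": "arm_command", "body": {
  "plan": [
    {"claw": 0.5, "tx": 0, "ty": 0, "tz": 0.006, "ax": 0, "ay": 0, "az": 0},
    {"claw": 0.5, "tx": 0, "ty": 0, "tz": 0.006, "ax": 0, "ay": 0, "az": 0},
    {"claw": 0.5, "tx": 0, "ty": 0, "tz": 0.006, "ax": 0, "ay": 0, "az": 0},
    {"claw": 0.5, "tx": 0, "ty": 0, "tz": 0.006, "ax": 0, "ay": 0, "az": 0},
    {"claw": 0.5, "tx": 0, "ty": 0, "tz": 0.0045, "ax": 0, "ay": 0, "az": 0},
    {"claw": 0.5, "tx": 0, "ty": 0, "tz": 0.002, "ax": 0, "ay": 0, "az": 0},
    {"claw": 0.5, "tx": 0, "ty": 0, "tz": 0, "ax": 0, "ay": 0, "az": 0},
    {"claw": 0.7, "tx": 0, "ty": 0, "tz": 0, "ax": 0, "ay": 0, "az": 0},
    {"claw": 0.8, "tx": 0, "ty": 0, "tz": 0, "ax": 0, "ay": 0, "az": 0},
    {"claw": 1, "tx": 0, "ty": 0, "tz": 0, "ax": 0, "ay": 0, "az": 0}
  ],
  "squeeze": 35
}}

```text
clock: 22.48
tcp_pos: [0.6167, -0.0892, 0.3282]
orientation: [-2.798, -1.428, 0.0]
contact_force: [-0.4, 0.8, -0.2]
grip_width: 0.0124
gripper_force: 35.9
```

Emit:
{"method": "arm_command", "body": {
  "plan": [
    {"claw": 1, "tx": 0, "ty": 0, "tz": 0, "ax": 0, "ay": 0, "az": 0},
    {"claw": 1, "tx": 0, "ty": 0, "tz": 0, "ax": 0, "ay": 0, "az": 0},
    {"claw": 1, "tx": 0, "ty": 0, "tz": 0, "ax": 0, "ay": 0, "az": 0},
    {"claw": 1, "tx": 0, "ty": 0, "tz": 0, "ax": 0, "ay": 0, "az": 0},
    {"claw": 1, "tx": 0, "ty": 0, "tz": 0, "ax": 0, "ay": 0, "az": 0},
    {"claw": 1, "tx": 0, "ty": 0, "tz": 0, "ax": 0, "ay": 0, "az": 0},
    {"claw": 1, "tx": 0, "ty": 0, "tz": 0, "ax": 0, "ay": 0, "az": 0},
    {"claw": 1, "tx": 0, "ty": 0, "tz": 0, "ax": 0, "ay": 0, "az": 0},
    {"claw": 1, "tx": 0, "ty": 0, "tz": 0, "ax": 0, "ay": 0, "az": 0},
    {"claw": 1, "tx": 0, "ty": 0, "tz": 0, "ax": 0, "ay": 0, "az": 0}
  ]
}}

```text
clock: 23.32
tcp_pos: [0.6167, -0.0892, 0.3282]
orientation: [-2.798, -1.428, -0.0]
contact_force: [-3.7, 1.7, 6.0]
grip_width: 0.0125
gripper_force: 36.8
```

Run:
```python
from h import *
o=r.get_obs();print({k:np.round(o[k],3) for k in ('clock','tcp_pos','orientation','contact_force','moment','grip_width','gripper_force')})
```

```text
{'clock': np.float64(23.317), 'tcp_pos': array([ 0.617, -0.089,  0.328]), 'orientation': array([-2.798, -1.428, -0.   ]), 'contact_force': array([-3.735,  1.743,  6.021]), 'moment': array([0.226, 0.737, 0.03 ]), 'grip_width': np.float64(0.012), 'gripper_force': np.float64(36.821)}
```

Emit:
{"method": "arm_command", "body": {
  "plan": [
    {"claw": 1, "tx": 0, "ty": 0, "tz": 0, "ax": 0, "ay": 0, "az": 4.5},
    {"claw": 1, "tx": 0, "ty": 0, "tz": 0, "ax": 0, "ay": 0, "az": 4.5},
    {"claw": 1, "tx": 0, "ty": 0, "tz": 0, "ax": 0, "ay": 0, "az": 4.5},
    {"claw": 1, "tx": 0, "ty": 0, "tz": 0, "ax": 0, "ay": 0, "az": 4.5},
    {"claw": 1, "tx": 0, "ty": 0, "tz": 0, "ax": 0, "ay": 0, "az": 4.5},
    {"claw": 1, "tx": 0, "ty": 0, "tz": 0, "ax": 0, "ay": 0, "az": 4.5},
    {"claw": 1, "tx": 0, "ty": 0, "tz": 0, "ax": 0, "ay": 0, "az": 4.5},
    {"claw": 1, "tx": 0, "ty": 0, "tz": 0, "ax": 0, "ay": 0, "az": 4.5},
    {"claw": 1, "tx": 0, "ty": 0, "tz": 0, "ax": 0, "ay": 0, "az": 0},
    {"claw": 1, "tx": 0, "ty": 0, "tz": 0, "ax": 0, "ay": 0, "az": 0}
  ]
}}

```text
clock: 24.15
tcp_pos: [0.6169, -0.0896, 0.3281]
orientation: [3.101, 0.497, 0.001]
contact_force: [-3.1, -0.2, 5.5]
grip_width: 0.0126
gripper_force: 36.8
```

Run:
```python
from h import *
o=r.get_obs();print({k:np.round(o[k],3) for k in ('clock','tcp_pos','orientation','contact_force','moment','grip_width','gripper_force')})
Q=R.from_rotvec(o['orientation']); print('tool-frame force',Q.inv().apply(o['contact_force']),'yaw',np.degrees(np.arctan2(*Q.apply([1,0,0])[[1,0]])))
```

```text
{'clock': np.float64(24.15), 'tcp_pos': array([ 0.617, -0.09 ,  0.328]), 'orientation': array([3.101e+00, 4.970e-01, 1.000e-03]), 'contact_force': array([-3.053, -0.241,  5.457]), 'moment': array([-0.001,  0.546,  0.025]), 'grip_width': np.float64(0.013), 'gripper_force': np.float64(36.785)}
tool-frame force [-2.97302102 -0.72086456 -5.45887478] yaw 18.205320010179804
```

Forces are small. Another 36°, to yaw −18.

Emit:
{"method": "arm_command", "body": {
  "plan": [
    {"claw": 1, "tx": 0, "ty": 0, "tz": 0, "ax": 0, "ay": 0, "az": 4.5},
    {"claw": 1, "tx": 0, "ty": 0, "tz": 0, "ax": 0, "ay": 0, "az": 4.5},
    {"claw": 1, "tx": 0, "ty": 0, "tz": 0, "ax": 0, "ay": 0, "az": 4.5},
    {"claw": 1, "tx": 0, "ty": 0, "tz": 0, "ax": 0, "ay": 0, "az": 4.5},
    {"claw": 1, "tx": 0, "ty": 0, "tz": 0, "ax": 0, "ay": 0, "az": 4.5},
    {"claw": 1, "tx": 0, "ty": 0, "tz": 0, "ax": 0, "ay": 0, "az": 4.5},
    {"claw": 1, "tx": 0, "ty": 0, "tz": 0, "ax": 0, "ay": 0, "az": 4.5},
    {"claw": 1, "tx": 0, "ty": 0, "tz": 0, "ax": 0, "ay": 0, "az": 4.5},
    {"claw": 1, "tx": 0, "ty": 0, "tz": 0, "ax": 0, "ay": 0, "az": 0},
    {"claw": 1, "tx": 0, "ty": 0, "tz": 0, "ax": 0, "ay": 0, "az": 0}
  ]
}}

```text
clock: 24.98
tcp_pos: [0.6169, -0.09, 0.3281]
orientation: [3.103, -0.486, 0.001]
contact_force: [-2.7, -1.0, 6.6]
grip_width: 0.0126
gripper_force: 36.8
```

Emit:
{"method": "arm_command", "body": {
  "plan": [
    {"claw": 0.8, "tx": 0, "ty": 0, "tz": 0, "ax": 0, "ay": 0, "az": 0},
    {"claw": 0.6, "tx": 0, "ty": 0, "tz": 0, "ax": 0, "ay": 0, "az": 0},
    {"claw": 0.5, "tx": 0, "ty": 0, "tz": 0, "ax": 0, "ay": 0, "az": 0},
    {"claw": 0.5, "tx": 0, "ty": 0, "tz": 0, "ax": 0, "ay": 0, "az": 0},
    {"claw": 0.5, "tx": 0, "ty": 0, "tz": 0, "ax": 0, "ay": 0, "az": 0},
    {"claw": 0.5, "tx": 0, "ty": 0, "tz": -0.01, "ax": 0, "ay": 0, "az": 0},
    {"claw": 0.5, "tx": 0, "ty": 0, "tz": -0.015, "ax": 0, "ay": 0, "az": 0},
    {"claw": 0.5, "tx": 0, "ty": 0, "tz": -0.02, "ax": 0, "ay": 0, "az": 0},
    {"claw": 0.5, "tx": 0, "ty": 0, "tz": -0.02, "ax": 0, "ay": 0, "az": 0},
    {"claw": 0.5, "tx": 0, "ty": 0, "tz": -0.02, "ax": 0, "ay": 0, "az": 0}
  ]
}}

```text
clock: 25.82
tcp_pos: [0.6167, -0.0895, 0.4143]
orientation: [-3.103, 0.489, -0.0]
contact_force: [0.3, 0.1, -0.1]
grip_width: 0.0427
gripper_force: 0.0
```

Run:
```python
from h import *
r.grab_frame('wrist')
T=shot('wrist','w12.png'); tips(['start_top','dial_grip'],'wrist',T)
o=r.get_obs();print(o['clock'],o['tcp_pos'],o['orientation'],o['grip_width'])
im=cv2.imread('pics/w12.png'); h=cv2.cvtColor(im,cv2.COLOR_BGR2HSV)
m=cv2.inRange(h,(50,120,60),(80,255,255)); M=cv2.moments(m,True); 
if M['m00']: print(M['m00'],unproj('wrist',T,M['m10']/M['m00'],M['m01']/M['m00'],.161))
```

```text
wrist start_top 0.72 [ 0.5492 -0.1261 -0.0009]
wrist start_top 0.53 [ 0.6271 -0.4027 -0.001 ]
wrist dial_grip 0.76 [ 0.6146 -0.09    0.176 ]
26.0167 [ 0.61679114 -0.08947625  0.41354914] [ 3.10323285e+00 -4.89406726e-01  2.31245469e-03] 0.04256035011058768
1211.0 [0.79898332 0.00353842 0.161     ]
```

View pics/w12.png

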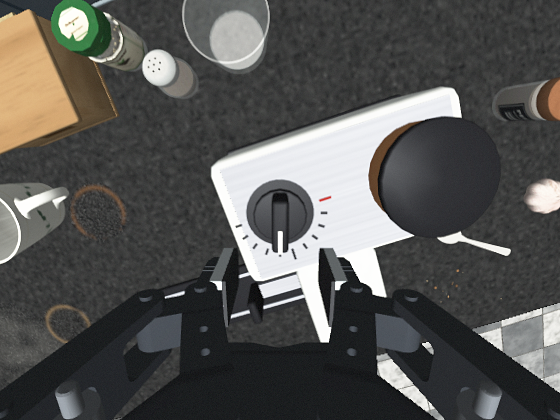

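The pointer (280,240) faces the tick at (281,257), just past the long black tick 5 at (295,253), so the dial is on click 6. Now to above the button with the fingers shut.

Emit:
{"method": "arm_command", "body": {
  "plan": [
    {"claw": 1, "tx": -0.0242, "ty": 0.0153, "tz": 0, "ax": 0, "ay": 0, "az": 0},
    {"claw": 1, "tx": -0.0242, "ty": 0.0153, "tz": 0, "ax": 0, "ay": 0, "az": 0},
    {"claw": 1, "tx": -0.0242, "ty": 0.0153, "tz": 0, "ax": 0, "ay": 0, "az": 0},
    {"claw": 1, "tx": -0.0242, "ty": 0.0153, "tz": 0, "ax": 0, "ay": 0, "az": 0},
    {"claw": 1, "tx": -0.0242, "ty": 0.0153, "tz": 0, "ax": 0, "ay": 0, "az": 0},
    {"claw": 1, "tx": 0, "ty": 0, "tz": 0.015, "ax": 0, "ay": 0, "az": 0},
    {"claw": 1, "tx": 0, "ty": 0, "tz": 0.015, "ax": 0, "ay": 0, "az": 0},
    {"claw": 1, "tx": 0, "ty": 0, "tz": 0.014, "ax": 0, "ay": 0, "az": 0},
    {"claw": 1, "tx": 0, "ty": 0, "tz": 0.011, "ax": 0, "ay": 0, "az": 0},
    {"claw": 1, "tx": 0, "ty": 0, "tz": 0.006, "ax": 0, "ay": 0, "az": 0}
  ]
}}

```text
clock: 26.85
tcp_pos: [0.4773, -0.125, 0.3497]
orientation: [-3.103, 0.489, 0.005]
contact_force: [-0.0, -0.0, -1.0]
grip_width: 0.0004
gripper_force: 0.0
```

Run:
```python
from h import *
r.grab_frame('wrist')
T=shot('wrist','w13.png'); tips(['start_top'],'wrist',T)
o=r.get_obs();print(o['clock'],o['tcp_pos'],o['contact_force'])
```

```text
wrist start_top 0.93 [ 0.4782 -0.126   0.1656]
wrist start_top 0.4 [ 0.5495 -0.1242 -0.0021]
27.0 [ 0.47808982 -0.12495185  0.35122429] [-0.03992493 -0.22301997  0.66845233]
```

Emit:
{"method": "arm_command", "body": {
  "plan": [
    {"claw": 1, "tx": 0, "ty": 0, "tz": 0.005, "ax": 0, "ay": 0, "az": 0},
    {"claw": 1, "tx": 0, "ty": 0, "tz": 0.004, "ax": 0, "ay": 0, "az": 0},
    {"claw": 1, "tx": 0, "ty": 0, "tz": 0.002, "ax": 0, "ay": 0, "az": 0},
    {"claw": 1, "tx": 0, "ty": 0, "tz": 0.002, "ax": 0, "ay": 0, "az": 0},
    {"claw": 1, "tx": 0, "ty": 0, "tz": 0.002, "ax": 0, "ay": 0, "az": 0},
    {"claw": 1, "tx": 0, "ty": 0, "tz": 0.002, "ax": 0, "ay": 0, "az": 0},
    {"claw": 1, "tx": 0, "ty": 0, "tz": 0, "ax": 0, "ay": 0, "az": 0},
    {"claw": 1, "tx": 0, "ty": 0, "tz": 0, "ax": 0, "ay": 0, "az": 0},
    {"claw": 1, "tx": 0, "ty": 0, "tz": 0, "ax": 0, "ay": 0, "az": 0},
    {"claw": 1, "tx": 0, "ty": 0, "tz": 0, "ax": 0, "ay": 0, "az": 0}
  ]
}}

```text
clock: 27.83
tcp_pos: [0.4782, -0.125, 0.3349]
orientation: [3.103, -0.49, 0.0]
contact_force: [-1.7, 0.4, 2.4]
grip_width: -0.0
gripper_force: 1.1
```

Emit:
{"method": "arm_command", "body": {
  "plan": [
    {"claw": 1, "tx": 0, "ty": 0, "tz": 0.001, "ax": 0, "ay": 0, "az": 0},
    {"claw": 1, "tx": 0, "ty": 0, "tz": 0.001, "ax": 0, "ay": 0, "az": 0},
    {"claw": 1, "tx": 0, "ty": 0, "tz": 0.001, "ax": 0, "ay": 0, "az": 0},
    {"claw": 1, "tx": 0, "ty": 0, "tz": 0.001, "ax": 0, "ay": 0, "az": 0},
    {"claw": 1, "tx": 0, "ty": 0, "tz": 0, "ax": 0, "ay": 0, "az": 0},
    {"claw": 1, "tx": 0, "ty": 0, "tz": 0, "ax": 0, "ay": 0, "az": 0},
    {"claw": 1, "tx": 0, "ty": 0, "tz": 0, "ax": 0, "ay": 0, "az": 0},
    {"claw": 1, "tx": 0, "ty": 0, "tz": 0, "ax": 0, "ay": 0, "az": 0},
    {"claw": 1, "tx": 0, "ty": 0, "tz": 0, "ax": 0, "ay": 0, "az": 0},
    {"claw": 1, "tx": 0, "ty": 0, "tz": 0, "ax": 0, "ay": 0, "az": 0}
  ]
}}

```text
clock: 28.67
tcp_pos: [0.4782, -0.1251, 0.3308]
orientation: [-3.103, 0.49, -0.0]
contact_force: [0.1, 0.8, 4.3]
grip_width: 0.0002
gripper_force: 2.3
```

Emit:
{"method": "arm_command", "body": {
  "plan": [
    {"claw": 1, "tx": 0, "ty": 0, "tz": 0.001, "ax": 0, "ay": 0, "az": 0},
    {"claw": 1, "tx": 0, "ty": 0, "tz": 0.001, "ax": 0, "ay": 0, "az": 0},
    {"claw": 1, "tx": 0, "ty": 0, "tz": 0.001, "ax": 0, "ay": 0, "az": 0},
    {"claw": 1, "tx": 0, "ty": 0, "tz": 0, "ax": 0, "ay": 0, "az": 0},
    {"claw": 1, "tx": 0, "ty": 0, "tz": 0, "ax": 0, "ay": 0, "az": 0},
    {"claw": 1, "tx": 0, "ty": 0, "tz": 0, "ax": 0, "ay": 0, "az": 0},
    {"claw": 1, "tx": 0, "ty": 0, "tz": 0, "ax": 0, "ay": 0, "az": 0},
    {"claw": 1, "tx": 0, "ty": 0, "tz": 0, "ax": 0, "ay": 0, "az": 0},
    {"claw": 1, "tx": 0, "ty": 0, "tz": 0, "ax": 0, "ay": 0, "az": 0},
    {"claw": 1, "tx": 0, "ty": 0, "tz": 0, "ax": 0, "ay": 0, "az": 0}
  ]
}}

```text
clock: 29.5
tcp_pos: [0.4783, -0.1249, 0.3301]
orientation: [3.102, -0.49, 0.001]
contact_force: [-9.2, 2.2, 27.7]
grip_width: -0.0003
gripper_force: 13.9
```

The button is bottomed: 28 N with no further travel. Releasing upward and moving clear.

Emit:
{"method": "arm_command", "body": {
  "plan": [
    {"claw": 1, "tx": 0, "ty": 0, "tz": -0.003, "ax": 0, "ay": 0, "az": 0},
    {"claw": 1, "tx": 0, "ty": 0, "tz": -0.005, "ax": 0, "ay": 0, "az": 0},
    {"claw": 1, "tx": 0, "ty": 0, "tz": -0.01, "ax": 0, "ay": 0, "az": 0},
    {"claw": 1, "tx": 0, "ty": 0, "tz": -0.015, "ax": 0, "ay": 0, "az": 0},
    {"claw": 1, "tx": 0, "ty": 0, "tz": -0.02, "ax": 0, "ay": 0, "az": 0},
    {"claw": 1, "tx": 0, "ty": 0, "tz": -0.02, "ax": 0, "ay": 0, "az": 0},
    {"claw": 1, "tx": 0, "ty": 0, "tz": -0.015, "ax": 0, "ay": 0, "az": 0},
    {"claw": 1, "tx": 0, "ty": 0, "tz": -0.01, "ax": 0, "ay": 0, "az": 0},
    {"claw": 1, "tx": 0, "ty": 0, "tz": 0, "ax": 0, "ay": 0, "az": 0},
    {"claw": 1, "tx": 0, "ty": 0, "tz": 0, "ax": 0, "ay": 0, "az": 0}
  ]
}}

```text
clock: 30.33
tcp_pos: [0.478, -0.1251, 0.4256]
orientation: [3.103, -0.49, 0.0]
contact_force: [-0.3, 0.8, -0.3]
grip_width: 0.0
gripper_force: 0.0
```

Run:
```python
from h import *
T=shot('wrist','w14.png'); tips(['start_top','dial_grip','push_post','cup_mid'],'wrist',T)
T=shot('scene','s14.png'); tips(['start_top','push_post','cup_mid'],'scene',T)
o=r.get_obs();print(o['clock'],o['tcp_pos'],o['contact_force'])
a=cv2.imread('pics/w14.png'); b=cv2.imread('pics/s14.png')[180:320,190:370]
cv2.imwrite('pics/c14.png',np.hstack([cv2.resize(a,(420,315)),cv2.resize(b,(380,315))]))
```

```text
wrist start_top 0.93 [ 0.4773 -0.1258  0.1657]
wrist dial_grip 0.57 [ 0.6158 -0.0902  0.1755]
wrist push_post 0.82 [ 0.4802 -0.0124  0.0439]
scene start_top 0.51 [ 0.4759 -0.1239  0.1614]
scene push_post 0.59 [ 0.4742 -0.012   0.0429]
scene cup_mid 0.71 [ 0.4728 -0.122   0.0428]
30.7833 [ 0.47807068 -0.1250704   0.42537164] [0.32418462 0.15939824 0.16194151]
```

View pics/c14.png

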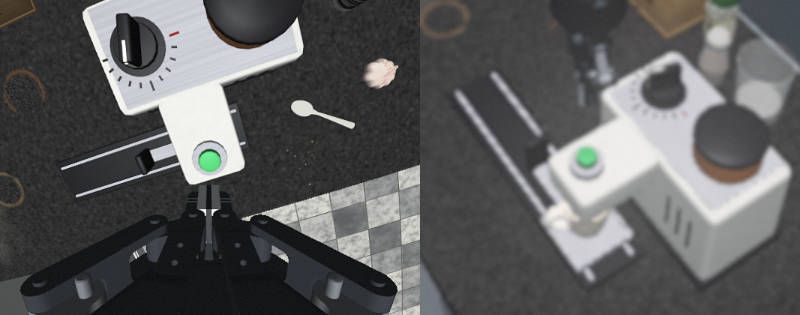

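The button is up again, the dial is unchanged, the slide is home with the cup under the spout, and the robot is clear. Handing in.

```bash
python3 -c "
from bench import r
print(r.hand_in())"
```

```text
the job is handed in; nothing more can be done
None
```

The job is handed in, with no verdict shown: the cup stands upright in the pan under the spout with the slide fully home, and the dial is on click 6. The start button was then pressed fully down and came back up, at about 31 s of the 72 s allowed; nothing else on the worktop was touched.

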